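Key the stop ring onto a monitor-arm stand

TASK

Before the monitor arm can go on its stand, its stop ring has to be keyed, so that the arm cannot swing into the wall. With a fingertip, turn the loose aluminium ring round the steel post (its orange lug is there to push against) until the notch in its rim stands over the brass pin, then press the ring down until it is fully seated, flat on the black hub with the pin in the notch. Do not lift the ring off, leave the other things on the desk where they are, and finish clear of the stand.

Things in the scene. Friction and masses are not known exactly. Their poses are not given: they have to be found in the camera images.
- stand_base: heavy free-standing base of a monitor arm, fixed: grey steel plate 180 (x) x 200 (y) x 10 mm, origin on the desk under its centre. On it a black round hub, 132 mm across at its foot, 124 mm at its flat top 18 mm above the desk (the ring's seat), and a steel post 30 mm in diameter that rises to 66 mm. z is the post's axis; the brass pin stands on the hub on the base's +x side
- pin_top (a point): tip of the brass locating pin: 8 mm in diameter with a conical tip, upright on the hub at 52 mm from the post's axis, in the base's +x direction, roughly towards the robot; its tip is 26.5 mm above the desk. The outer half of the pin shows outside the ring's rim, and a white line on the hub points at it from outside
- post_top (a point): centre of the post's top end, 66 mm above the desk, on the post's axis, about which the ring turns
- stop_ring: loose aluminium ring of about 0.22 kg round the post: 104 mm across, bore 33 mm (1.5 mm play all round), 7 mm thick; origin on its axis in its underside, z up. Its rim has an open notch 11 mm wide, 6 mm deep on its +x side and the lug on its -x side. It starts level, underside 27.5 mm above the desk, and turns freely either way (about 1 N at the lug). Seated, its underside is at 18 mm
- ring_notch (a point): middle of the notch (half-way along its depth), 49 mm from the ring's axis in its +x direction, in the plane of its underside. The pin's axis is 3 mm farther out when the ring is seated; the pin has 1.5 mm of clearance on either side in the notch
- ring_lug (a point): centre of the exposed part of the orange stop lug: a radial rib from 25 to 51 mm from the ring's axis, 10 mm wide, that stands 16.5 mm above the ring's top face, with upright sides; this point is 38 mm from the axis and 15 mm above the ring's underside
- support_arm: the white and aluminium monitor arm, waiting behind the stand, 262 x 52 x 52 mm, loose; bystander. Origin on the desk under its middle
- hex_key: black hex key, 90 x 30 x 6 mm, lying on the desk; bystander
- mug: green mug, 96 mm high, standing on the desk; bystander
- stapler: red and black stapler, 152 mm long, 41 mm high; bystander
- mouse: black computer mouse, 112 x 62 x 40 mm; bystander
- keyboard: black keyboard, 445 x 142 x 27 mm, pushed aside to the left; bystander
- tape_dispenser: black tape dispenser, 121 x 51 x 75 mm; bystander
- bush (a joint): white nylon bush under the ring, 86 mm across, a tight sliding fit on the post: how far it has been pressed down, 0 (as found) to 0.0096 m. It carries the ring 1 mm above the pin's tip, does not turn, sinks into the hub when the ring is pressed with about 8 to 12 N, and stays where it has been pressed to. With the notch not over the pin, the ring stops on the pin
Not all that is in view belongs to the job. Leave any brown or red look-alike of the stop_ring alone.

How it is judged:
By the outcome, as a careful person would: the job done as asked, in the order asked, and still so for the second after the job is handed in, with the robot touching nothing.
It also fails if it takes over 54 s, if anything falls off the work surface, if the arm or the gripper's body presses on something with over 40 N, if the wrist force passes 120 N, or if a joint passes its speed limit or range.

ROBOT

A 6-joint arm with a two-finger parallel gripper is mounted at the origin on a cart in front of the work surface, level with it; the furniture and walls round the work are solid. World frame = base frame: x ahead of the robot, y to its left, z up, the work surface at z = 0. Lengths are in mm, angles in rad, forces in N, time in s.
With the tool pointing down it reaches from about 350 to 975 mm from the base axis. Payload 7.1 kg.
Tool frame: the origin (TCP) lies midway between the tips of the shut fingers; the grasp point (between the pads) lies 19 mm behind it (ctrl.grasp_offset is the distance from the TCP to the grasp point, in mm); z points along the fingers, y is the line along which they close (so a half turn about z gives the same grasp; the last joint's range is limited). The gripper opens to 88 mm and grips with 3 to 60 N. Pads are 20 mm wide; open, the fingers measure 115 mm over their backs; the gripper's body (75 mm by 178 mm) begins 61 mm behind the grasp point.
Start: joints at [1.225, 0.423, 1.63, -0, 1.089, -0.019], TCP at [200.602, 591.915, 222.675] pointing down, gripper open.
Joint ranges: [-3, 3], [-0.9, 2.11], [0.09, 2.58], [-1.31, 4.45], [0.11, 2.69], [-2.54, 2.54]. Speed limits (rad/s): [2.39, 2.39, 3.01, 3.14, 3.14, 3.14].

INTERFACE

Orientations are given as a rotation vector (axis times angle).
In Python, from workcell import ctrl gives the robot as it stands. The module is installed in compiled form; this text tells all that it offers.
- The arm moves only by the tool servo_tool, never from a script. Its argument "rows" is a list of rows, each a list of 7 numbers: the turn, a rotation vector about the tool's x, y, z as a fraction of full scale, then the shift along the tool's x, y, z as a fraction of full scale, then the finger opening in mm, from 0 to 87.8. A call has 1 to 10 rows; each row is the pose to reach, as a shift and turn from the pose commanded when the call began, along the tool's axes at that moment; what a row does not reach only later rows make up. Full scale, the value 1, is 20 cm for a shift and 1.5 rad for a turn. A row lasts 1/8 s, in which the tool goes at most 62.5 mm and 10.7 degrees, less where a joint would pass 70% of its speed; a pose out of reach is approached as far as the arm can. A call with a number of a shift or a turn outside -1 to 1 is refused whole. A call with a gripper value outside its range is refused whole. The fingers move at their own pace and stop on an object; the grip force is fixed at half the most. Time passes only in rows, so rows that repeat a pose let the fingers close. It gives the time, the measured TCP pose, the force, the opening and the grip force at its end, in the units of the state.
- ctrl.get_obs(): the state, without advancing time (a new reading comes with each control period).
- ctrl.get_image(name): name is "side" or "top"; returns (picture, depth): 400x640x3 uint8, red, green, blue; 400x640 float32, mm along the optical axis (not along the pixel's ray), 0 where there is no reading.
- ctrl.camera_info(name): a dict with "intrinsics" (3x3 intrinsics, pixels), "k1" (the pictures are not rectified: a ray, as slopes to the right and down, at radius r is drawn at 1 + k1 r^2 times it, then the intrinsics apply), "R" (3x3) and "t" (3): a world point X has camera coordinates R X + t. Camera axes: x right, y down, z forward; pixel columns grow to the right and rows downward; lengths in mm; the calibration is good to about 2 mm. A picture is of the moment at which its call begins. camera_info takes no time and is no camera call.
- ctrl.close_job(): hands the job in; it is judged then, once.
The state is a dict: "t": time; "qpos": joint angles; "qvel": joint speeds; "joint_torque": joint torques, N m; "ee_pos": TCP position; "orientation": TCP orientation; "ft_force": force on the tool from outside, world axes, zero at the start; "moment": the same for the moment, N m; "width": finger opening in mm; "grasp_force": force on a finger pad.
Only numpy, scipy, OpenCV 4.12 (cv2) and the standard library are available. Lean on these libraries where they do the work, as an engineer would, in place of code of your own. Each camera call takes 0.05 s, during which the arm holds its last target. There are 200 camera calls.

## Working session

There is one attempt and no reset: what is moved stays moved. The work goes in short steps, Python scripts to look and compute and a tool call to move; the robot and the scene stay as the last step left them, time stands still between calls to the robot, and variables do not carry over. Pictures are saved under pics/ and viewed, at most 10 in all, crops included, and the job is handed in when it is done.

Besides the shell and the picture viewer there is one more tool, called after "Emit:" by a JSON object that holds its "fn" and its "kwargs". servo_tool: Moves the arm, as the interface text tells. Its arguments: {"type":"object","properties":{"rows":{"type":"array","items":{"type":"array","items":{"type":"number"}}}},"required":["rows"]}

```bash
mkdir -p pics
cat > h.py <<'E'
import numpy as np, cv2
from workcell import ctrl
def grab(n,f=None):
    im,d=ctrl.get_image(n)
    if f: cv2.imwrite('pics/'+f,im[:,:,::-1])
    return im,d
def cam(n):
    c=ctrl.camera_info(n); return np.array(c['intrinsics']),c['k1'],np.array(c['R']),np.array(c['t']).ravel()
def und(n,uv):
    K,k,R,t=cam(n); uv=np.atleast_2d(uv).astype(float)
    return cv2.undistortPoints(uv[:,None],K,np.array([k,0,0,0,0.]))[:,0]
def plane(n,uv,z):
    K,k,R,t=cam(n); p=und(n,uv); d=np.c_[p,np.ones(len(p))]@R; o=-R.T@t
    return o+d*((z-o[2])/d[:,2])[:,None]
def proj(n,X):
    K,k,R,t=cam(n); return cv2.projectPoints(np.atleast_2d(X).astype(float),cv2.Rodrigues(R)[0],t,K,np.array([k,0,0,0,0.]))[0][:,0]
def cloud(n,d):
    K,k,R,t=cam(n); v,u=np.mgrid[:400,:640]; p=und(n,np.c_[u.ravel(),v.ravel()])
    c=np.c_[p,np.ones(len(p))]*d.ravel()[:,None]
    return ((c-t)@R).reshape(400,640,3)
E
python3 - <<'E'
from h import *
for n in('top','side'):
    grab(n,n+'0.png'); K,k,R,t=cam(n); print(n,K.round(1).tolist(),k,(-R.T@t).round(),R.round(2).tolist())
o=ctrl.get_obs();print(o)
E
```

```text
top [[476.2, 0.0, 315.4], [0.0, 476.2, 190.7], [0.0, 0.0, 1.0]] -0.13242769925150222 [ 388.  125. 1327.] [[0.02, -1.0, -0.03], [-0.99, -0.02, -0.11], [0.11, 0.03, -0.99]]
side [[474.2, 0.0, 320.0], [0.0, 474.2, 193.4], [0.0, 0.0, 1.0]] -0.14081729495800308 [ 200. 1520.  723.] [[-0.97, -0.23, 0.01], [-0.11, 0.4, -0.91], [0.2, -0.89, -0.42]]
{'t': 0.1, 'qpos': array([ 1.22498765e+00,  4.23747916e-01,  1.63058973e+00, -2.52144551e-05,
        1.08861276e+00, -1.90120445e-02]), 'qvel': array([-1.33814208e-03, -3.37467497e-03, -2.10320853e-03,  1.07960276e-03,
        7.25630964e-04, -3.63616521e-05]), 'joint_torque': array([ 3.79467883e-04, -5.45613635e+01, -2.74324214e+01,  6.44343859e-02,
        1.88597903e-02,  1.05040695e-05]), 'ee_pos': array([200.45337567, 591.46026506, 221.99911253]), 'orientation': array([-5.10995013e-01, -3.09952812e+00,  2.10358072e-03]), 'ft_force': array([ 0.05319402, -0.56039036,  0.30351545]), 'moment': array([-0.05416849,  0.02255979,  0.00381177]), 'grasp_force': 0.0, 'width': 87.8877004555981}
```

View pics/top0.png

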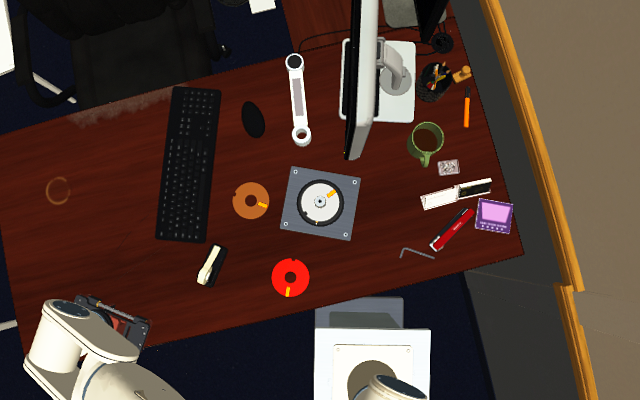

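View pics/side0.png

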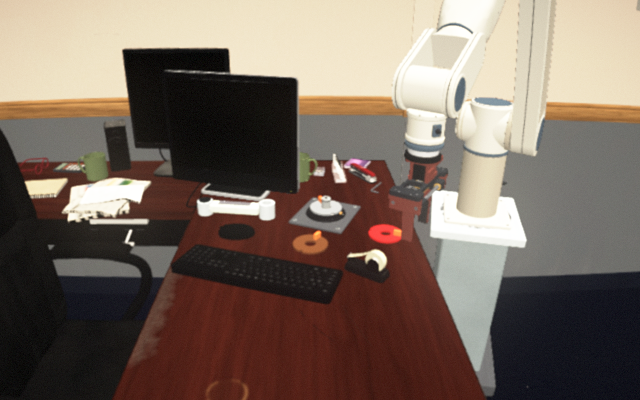

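The top view shows the stand at (320,202) with the orange lug at about (331,193). The look-alikes are at (251,200) and (290,278). Next is a zoomed crop, with measurements.

Run:
```python
from h import *
im,d=grab('top')
c=im[155:250,270:370]; cv2.imwrite('pics/crop1.png',cv2.resize(c,(800,760),interpolation=cv2.INTER_CUBIC)[:600*1,:,::-1])
P=cloud('top',d)
hsv=cv2.cvtColor(im,cv2.COLOR_RGB2HSV)
roi=np.zeros(im.shape[:2],bool); roi[165:242,278:364]=1
br=(hsv[...,1]<40)&(hsv[...,2]>170)&roi
n,l,s,ce=cv2.connectedComponentsWithStats(br.astype(np.uint8)); print(s,ce.round(1))
og=(hsv[...,0]>8)&(hsv[...,0]<30)&(hsv[...,1]>150)&(hsv[...,2]>120)&roi
v,u=np.nonzero(og); print('orange',list(zip(u,v)))
m=np.hypot(np.mgrid[:400,:640][1]-320,np.mgrid[:400,:640][0]-202)<14
i=1+s[1:,4].argmax(); cn=max(cv2.findContours((l==i).astype(np.uint8),0,1)[0],key=cv2.contourArea)
w=plane('top',cn[:,0],34.5)[:,:2]; (cx,cy),r=cv2.minEnclosingCircle(w.astype(np.float32)); print('ring',cx,cy,r)
print(plane('top',ce[i],34.5))
for q in [(320,202),(312,202),(331,193),(350,225)]: print(q,P[q[1],q[0]].round(1))
```

```text
[[     0      0    640    400 254925]
 [   294    170      4      4     10]
 [   353    180      4      4     10]
 [   301    183     38     38   1032]
 [   284    222      4      4     10]
 [   316    223      1      1      1]
 [   344    232      4      5     12]] [[319.5 199.5]
 [295.1 171.5]
 [354.2 181.5]
 [319.4 202.2]
 [285.5 223.2]
 [316.  223. ]
 [345.3 234.2]]
orange [(np.int64(334), np.int64(189)), (np.int64(332), np.int64(190)), (np.int64(333), np.int64(190)), (np.int64(334), np.int64(190)), (np.int64(335), np.int64(190)), (np.int64(331), np.int64(191)), (np.int64(332), np.int64(191)), (np.int64(333), np.int64(191)), (np.int64(334), np.int64(191)), (np.int64(335), np.int64(191)), (np.int64(330), np.int64(192)), (np.int64(331), np.int64(192)), (np.int64(332), np.int64(192)), (np.int64(333), np.int64(192)), (np.int64(334), np.int64(192)), (np.int64(335), np.int64(192)), (np.int64(328), np.int64(193)), (np.int64(329), np.int64(193)), (np.int64(330), np.int64(193)), (np.int64(331), np.int64(193)), (np.int64(332), np.int64(193)), (np.int64(333), np.int64(193)), (np.int64(327), np.int64(194)), (np.int64(328), np.int64(194)), (np.int64(329), np.int64(194)), (np.int64(330), np.int64(194)), (np.int64(331), np.int64(194)), (np.int64(332), np.int64(194)), (np.int64(327), np.int64(195)), (np.int64(328), np.int64(195)), (np.int64(329), np.int64(195)), (np.int64(330), np.int64(195)), (np.int64(331), np.int64(195)), (np.int64(327), np.int64(196)), (np.int64(328), np.int64(196)), (np.int64(329), np.int64(196)), (np.int64(316), np.int64(221)), (np.int64(316), np.int64(222)), (np.int64(317), np.int64(222))]
ring 495.60809326171875 151.98016357421875 51.74251174926758
[[494.4915597  153.22334837  34.5       ]]
(320, 202) [492.2 150.9  67.7]
(312, 202) [494.  173.2  41.3]
(331, 193) [518.7 122.1  48.9]
(350, 225) [434.7  68.2  13.4]
```

View pics/crop1.png

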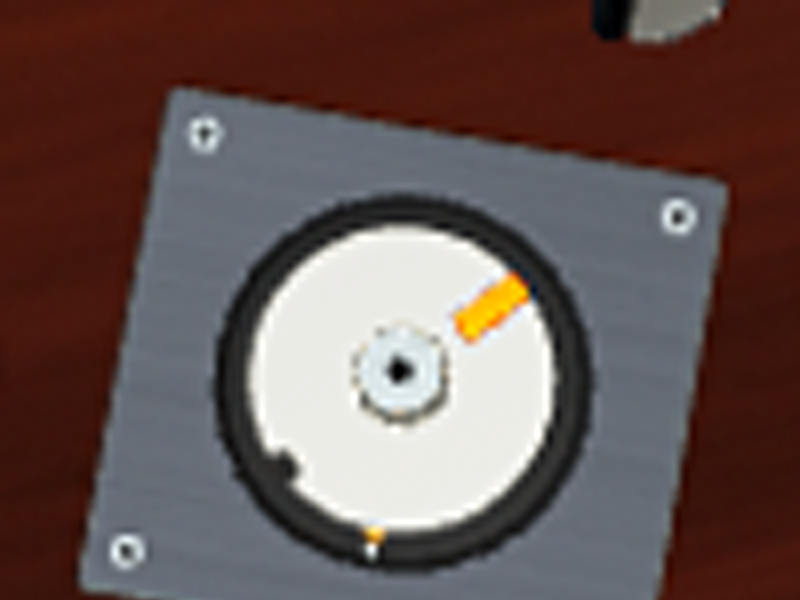

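The crop shows the ring centred on the post at (320,202), its notch at (305.6,213.4), the lug at about (331,193), and the pin with its white line at (316.8,222.5).

Run:
```python
from h import *
S=plane('top',[(295.1,171.5),(354.2,181.5),(285.5,223.2),(345.3,234.2)],10)[:,:2]
c=S.mean(0); d=(S[2]-S[0]+S[3]-S[1]); e=(S[0]-S[1]+S[2]-S[3])
print('centre',c,'x dir',np.degrees(np.arctan2(d[1],d[0])),'y dir',np.degrees(np.arctan2(e[1],e[0])))
post=plane('top',[(319.9,201.3)],66)[0,:2]; print('post',post)
im,_=grab('top'); hsv=cv2.cvtColor(im,cv2.COLOR_RGB2HSV)
og=(hsv[...,0]>5)&(hsv[...,0]<30)&(hsv[...,1]>130)&(hsv[...,2]>120)
og[:,:325]=0;og[:,340:]=0;og[:185]=0;og[200:]=0
v,u=np.nonzero(og); L=plane('top',np.c_[u,v],51-7)[:,:2]; l=L.mean(0)
pca=np.linalg.svd(L-l)[2][0]; print('lug',l,'axis',np.degrees(np.arctan2(*pca[::-1])))
n=plane('top',[(305.6,213.4)],34.5)[0,:2]; p=plane('top',[(316.75,222.1)],26)[0,:2]
for nm,q in(('lug',l),('notch',n),('pin',p)):
  for C in (np.array([494.5,152.5]),c): w=q-C; print(nm,q.round(1),np.degrees(np.arctan2(w[1],w[0])).round(1),np.hypot(*w).round(1))
# side view
im,d=grab('side'); hsv=cv2.cvtColor(im,cv2.COLOR_RGB2HSV)
print(proj('side',[[*c,66],[*l,51]]).round(1))
P=cloud('side',d)
og=(hsv[...,0]>5)&(hsv[...,0]<30)&(hsv[...,1]>130)&(hsv[...,2]>120)
og[:,:320]=0;og[:,360:]=0;og[:190]=0;og[229:]=0
v,u=np.nonzero(og); print(list(zip(u.tolist(),v.tolist()))); print(np.median(P[og],0))
cv2.imwrite('pics/s1.png',cv2.resize(im[185:240,280:370],(800,489),interpolation=cv2.INTER_CUBIC)[:,:,::-1])
```

```text
centre [495.69695141 152.16904525] x dir 171.12895856518548 y dir 81.03067958267093
post [494.19324164 151.2575743 ]
lug [519.66066649 122.12187434] axis 130.4317525463304
lug [519.7 122.1] -50.4 39.4
lug [519.7 122.1] -51.4 38.4
notch [463.1 190.2] 129.8 49.0
notch [463.1 190.2] 130.6 50.1
pin [440.4 159.6] 172.6 54.6
pin [440.4 159.6] 172.4 55.8
[[325.5 197.3]
 [320.4 196.8]]
[(320, 195), (321, 195), (320, 196), (321, 196), (320, 197), (320, 198), (320, 199), (320, 200), (321, 200), (320, 201), (341, 212), (342, 212), (340, 213), (341, 213), (340, 214)]
[518.70119042 131.59367983  18.05769093]
```

View pics/s1.png

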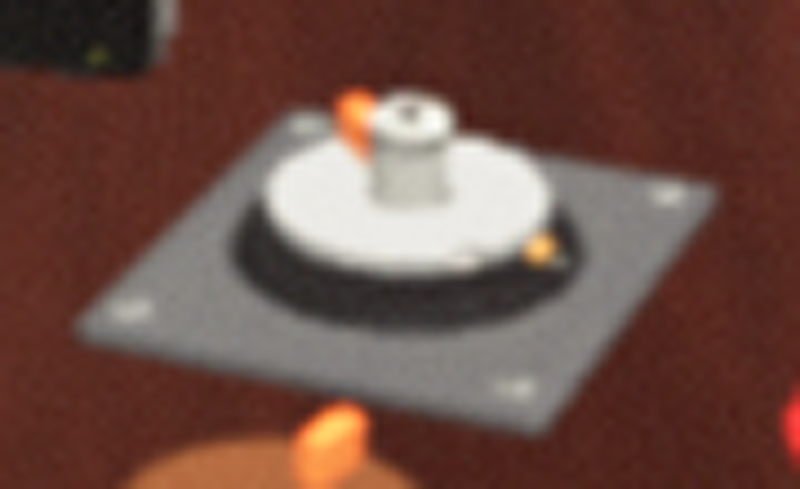

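Run:
```python
from h import *
im,d=grab('top');im2,d2=grab('side')
for n,D in(('top',d),('side',d2)):
    P=cloud(n,D)[D>0]; C=np.array([495.4,152])
    r=np.hypot(*(P[:,:2]-C).T); m=(P[:,2]>75)&(P[:,2]<500)&(P[:,0]>300)
    m&=(r<400); Q=P[m]; i=r[m].argsort()[:400:40]; print(n,np.c_[Q[i],r[m][i]].round())
```

```text
top [[612.  88. 249. 133.]
 [614.  88. 372. 135.]
 [612.  83. 241. 135.]
 [616.  89. 430. 136.]
 [613.  81. 299. 138.]
 [611.  76. 367. 139.]
 [611.  74. 256. 139.]
 [612.  73. 399. 141.]
 [611.  70. 267. 142.]
 [611.  68. 308. 143.]]
side [[611.  96. 171. 128.]
 [611.  90. 336. 131.]
 [612.  88. 303. 133.]
 [613.  89. 147. 133.]
 [612.  86. 358. 134.]
 [614.  88. 423. 135.]
 [617.  92. 313. 136.]
 [609.  77. 168. 136.]
 [612.  80. 154. 137.]
 [612.  79. 136. 138.]]
```

Emit:
{"fn": "servo_tool", "kwargs": {"rows": [[0, 0, 0, -0.7, -0.535, 0, 56], [0, 0, 0, -0.7, -0.535, 0, 56], [0, 0, 0, -0.7, -0.535, 0, 56], [0, 0, 0, -0.7, -0.535, 0, 56]]}}

```text
t: 0.85
ee_pos: [300.2, 443.1, 222.8]
orientation: [0.517, 3.099, -0.001]
ft_force: [-0.1, 0.1, -0.0]
width: 56.1
grasp_force: 0.0
```

Emit:
{"fn": "servo_tool", "kwargs": {"rows": [[0, 0, 0, -0.7, -0.53, 0, 56], [0, 0, 0, -0.7, -0.53, 0, 56], [0, 0, 0, -0.7, -0.53, 0, 56], [0, 0, 0, -0.7, -0.53, 0, 56]]}}

```text
t: 1.35
ee_pos: [398.8, 299.0, 222.9]
orientation: [0.517, 3.098, 0.001]
ft_force: [-0.5, 0.5, 0.0]
width: 56.1
grasp_force: 0.0
```

Emit:
{"fn": "servo_tool", "kwargs": {"rows": [[0, 0, 0, -0.693, -0.534, 0.25, 56], [0, 0, 0, -0.693, -0.534, 0.25, 56], [0, 0, -0.219, -0.693, -0.534, 0.25, 56], [0, 0, -0.219, -0.693, -0.534, 0.25, 56], [0, 0, -0.219, -0.693, -0.534, 0.25, 56]]}}

```text
t: 1.98
ee_pos: [494.5, 155.6, 172.4]
orientation: [0.0, -3.141, -0.0]
ft_force: [-0.2, 0.3, -0.6]
width: 55.9
grasp_force: 0.0
```

```bash
cat > st.py <<'E'
from h import *
from scipy.spatial.transform import Rotation as Ro
import sys
o=ctrl.get_obs(); M=Ro.from_rotvec(o['orientation']).as_matrix()
print(o['t'],o['ee_pos'].round(1),'q6',o['qpos'][5].round(3),'F',o['ft_force'].round(1),'w',o['width'],'yang',np.degrees(np.arctan2(M[1,1],M[0,1])).round(2),'tilt',M[:,2].round(4))
C=np.array([495.4,152,o['ee_pos'][2]]); print('shift to axis (frac)',(M.T@(C-o['ee_pos'])/200).round(4))
E
python3 st.py
```

```text
1.975 [494.5 155.6 172.4] q6 -1.29 F [-0.2  0.3 -0.6] w 55.935315584552534 yang 90.01 tilt [-4.e-04  3.e-04 -1.e+00]
shift to axis (frac) [-0.0043 -0.0181 -0.    ]
```

Emit:
{"fn": "servo_tool", "kwargs": {"rows": [[0, 0, 0, -0.0043, -0.018, 0.3, 56], [0, 0, 0, -0.0043, -0.018, 0.4, 56], [0, 0, 0, -0.0043, -0.018, 0.4, 56]]}}

```text
t: 2.35
ee_pos: [493.9, 152.3, 91.5]
orientation: [0.001, -3.139, 0.001]
ft_force: [0.6, -0.6, -0.6]
width: 55.8
grasp_force: 0.0
```

```bash
python3 st.py; python3 -c "
from h import *
im,d=grab('side'); cv2.imwrite('pics/s2.png',cv2.resize(im[150:240,270:380],(733,600),interpolation=cv2.INTER_CUBIC)[:,:,::-1])"
```

```text
2.35 [493.9 152.3  91.5] q6 -1.296 F [ 0.6 -0.6 -0.6] w 55.79368562320046 yang 90.05 tilt [-3.e-03 -6.e-04 -1.e+00]
shift to axis (frac) [-0.0077 -0.0014 -0.    ]
```

View pics/s2.png

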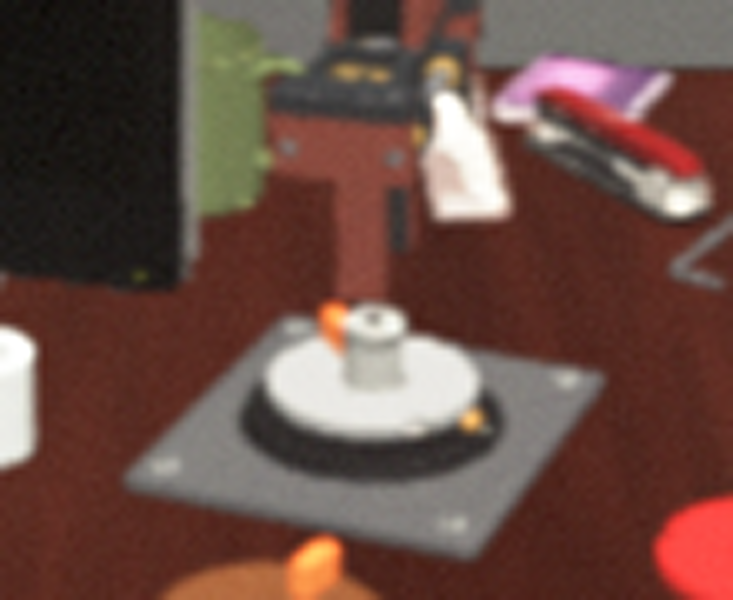

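The fingertips hang over the post (crop about (360,295)), straddling it, with nothing in the way. I descend beside the lug.

Emit:
{"fn": "servo_tool", "kwargs": {"rows": [[0, 0, 0, -0.007, 0, 0.1, 56], [0, 0, 0, -0.007, 0, 0.2, 56], [0, 0, 0, -0.007, 0, 0.255, 56], [0, 0, 0, -0.007, 0, 0.255, 56]]}}

```text
t: 2.9
ee_pos: [496.8, 151.5, 42.0]
orientation: [-0.002, 3.141, 0.0]
ft_force: [-0.1, -0.0, -0.4]
width: 56.4
grasp_force: 0.0
```

```bash
python3 st.py
```

```text
2.9 [496.8 151.5  42. ] q6 -1.299 F [-0.1 -0.  -0.4] w 56.36266939605941 yang 90.09 tilt [ 2.e-04  1.e-04 -1.e+00]
shift to axis (frac) [ 0.0069  0.0024 -0.    ]
```

Emit:
{"fn": "servo_tool", "kwargs": {"rows": [[0, 0, -0.06, 0.004, 0.002, 0, 56], [0, 0, -0.12, 0.004, 0.002, 0, 56], [0, 0, -0.18, 0.004, 0.002, 0, 56], [0, 0, -0.24, 0.004, 0.002, 0, 56], [0, 0, -0.3, 0.004, 0.002, 0, 56], [0, 0, -0.36, 0.004, 0.002, 0, 56], [0, 0, -0.42, 0.004, 0.002, 0, 56], [0, 0, -0.48, 0.004, 0.002, 0, 56], [0, 0, -0.53, 0.004, 0.002, 0, 56], [0, 0, -0.53, 0.004, 0.002, 0, 56]]}}

```text
t: 4.15
ee_pos: [496.3, 151.7, 42.6]
orientation: [-1.217, 2.895, -0.0]
ft_force: [-0.7, -0.8, 0.4]
width: 56.2
grasp_force: 0.2
```

```bash
python3 st.py; python3 -c "
from h import *
im,d=grab('side'); im2,d=grab('top')
a=cv2.resize(im[175:240,280:370],(560,404),interpolation=cv2.INTER_CUBIC)
b=cv2.resize(im2[170:235,285:355],(240,223)); a[:223,320:]=a[:223,320:]
cv2.imwrite('pics/s3.png',np.hstack([a,np.vstack([b,np.zeros((181,240,3),np.uint8)])])[:,:,::-1])"
```

```text
4.15 [496.3 151.7  42.6] q6 -2.093 F [-0.7 -0.8  0.4] w 56.15707171877183 yang 135.59 tilt [ 1.1e-03  3.0e-04 -1.0e+00]
shift to axis (frac) [ 0.0018  0.0041 -0.    ]
```

View pics/s3.png

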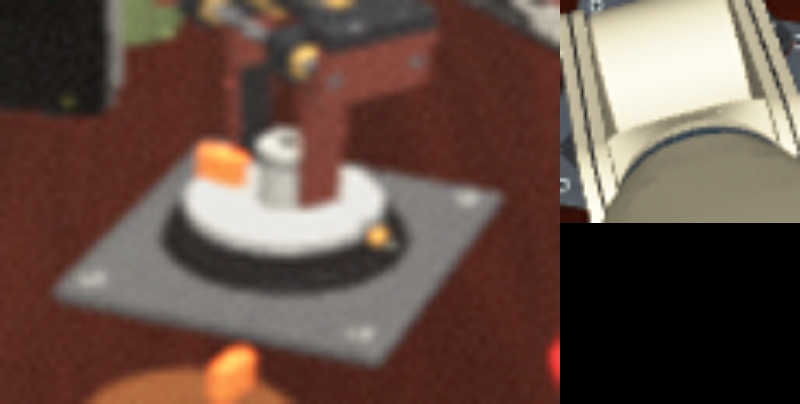

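The lug has turned to about 4 o'clock. The arm hides the ring from above, so I back off for one clear look.

Emit:
{"fn": "servo_tool", "kwargs": {"rows": [[0, 0, 0.02, 0, 0, 0, 56], [0, 0, 0.02, 0, 0, -0.3, 56], [0, 0, 0.02, 0, 0, -0.45, 56], [0, 0, 0.02, -0.5, 0.91, -0.45, 56], [0, 0, 0.02, -0.5, 0.91, -0.45, 56], [0, 0, 0.02, -0.5, 0.91, -0.45, 56], [0, 0, 0.02, -0.5, 0.91, -0.45, 56], [0, 0, 0.02, -0.5, 0.91, -0.45, 56]]}}

```text
t: 5.25
ee_pos: [435.2, 350.9, 131.6]
orientation: [1.177, -2.913, 0.0]
ft_force: [-0.1, 0.1, -0.7]
width: 55.8
grasp_force: 0.0
```

```bash
python3 st.py
cat > look.py <<'E'
from h import *
ims=[grab('top')[0].astype(float) for _ in range(4)]; im=np.mean(ims,0).astype(np.uint8)
cv2.imwrite('pics/%s.png'%__import__('sys').argv[1],cv2.resize(im[165:240,275:365],(720,600),interpolation=cv2.INTER_CUBIC)[:,:,::-1])
hsv=cv2.cvtColor(im,cv2.COLOR_RGB2HSV)
og=(hsv[...,0]>5)&(hsv[...,0]<30)&(hsv[...,1]>110)&(hsv[...,2]>110)
og[:,:322]=0;og[:,345:]=0;og[:180]=0;og[225:]=0
v,u=np.nonzero(og); w=hsv[...,1][og].astype(float); L=plane('top',np.c_[u,v],48)[:,:2]; l=np.average(L,axis=0,weights=w)
pca=np.linalg.svd(L-l)[2][0]; a=np.degrees(np.arctan2(*pca[::-1]))
br=((hsv[...,1]<60)&(hsv[...,2]>150)); br[:175]=0;br[230:]=0;br[:,:290]=0;br[:,350:]=0
n,lab,s,ce=cv2.connectedComponentsWithStats(br.astype(np.uint8)); i=1+s[1:,4].argmax()
cn=max(cv2.findContours((lab==i).astype(np.uint8),0,1)[0],key=cv2.contourArea)
w=plane('top',cn[:,0],34.5)[:,:2]; c,r=cv2.minEnclosingCircle(w.astype(np.float32)); c=np.array(c)
print('ring',c.round(1),round(r,1),'lug',l.round(1),'ang from centre',[np.degrees(np.arctan2(*(l-k)[::-1])).round(1) for k in(c,np.array([495.4,152]))],'axis',a.round(1),len(L))
# dark notch: darkness-weighted profile at radius 46..50 vs angle
C=c
for z in (34.5,):
  A=np.radians(np.arange(110,230,1.)); g=cv2.cvtColor(im,cv2.COLOR_RGB2GRAY).astype(np.float32)
  D=np.zeros(len(A))
  for R in(46,47,48,49):
    q=proj('top',np.c_[C[0]+R*np.cos(A),C[1]+R*np.sin(A),np.full(len(A),z)]).astype(np.float32)
    D+=cv2.remap(g,q[:,:1],q[:,1:],cv2.INTER_LINEAR)[:,0]
  D=D.max()-D; k=D.argmax(); m=abs(np.arange(len(A))-k)<12; W=np.clip(D[m]-.3*D.max(),0,None)
  print('notch ang',np.average(np.degrees(A[m]),weights=W).round(1)); print(D[::4].round().astype(int).tolist())
E
python3 look.py s4
```

```text
5.25 [435.2 350.9 131.6] q6 -1.682 F [-0.1  0.1 -0.7] w 55.75061146158698 yang 134.02 tilt [ 0.e+00 -3.e-04 -1.e+00]
shift to axis (frac) [ 4.747e-01 -9.241e-01  3.000e-04]
ring [496.1 154. ] 52.2 lug [533.1 141.3] ang from centre [np.float64(-18.9), np.float64(-15.8)] axis 165.7 37
notch ang 162.2
[9, 25, 6, 20, 16, 8, 10, 15, 17, 17, 3, 50, 523, 601, 515, 112, 18, 13, 12, 13, 15, 13, 9, 18, 8, 11, 10, 9, 12, 13]
```

View pics/s4.png

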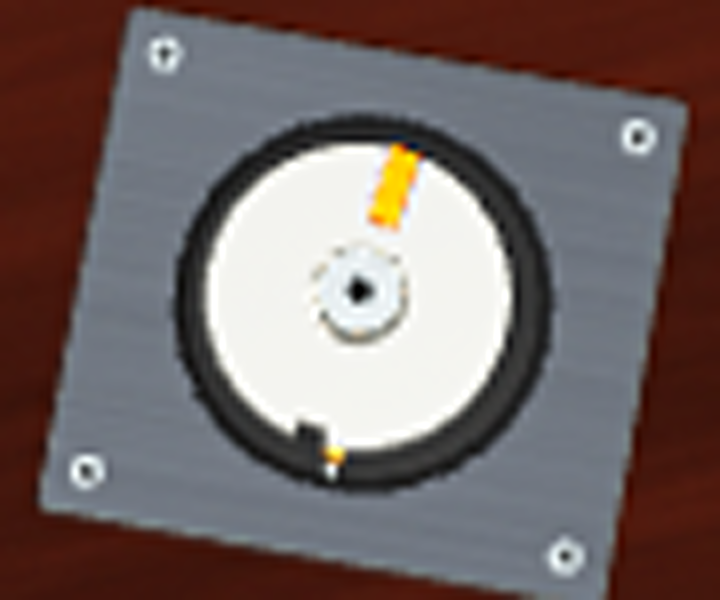

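The notch now stands at about 162° and the pin at 171°, so roughly 9° remain. I go back in behind the lug.

Emit:
{"fn": "servo_tool", "kwargs": {"rows": [[0, 0, 0.11, 0.475, -0.924, 0, 56], [0, 0, 0.11, 0.475, -0.924, 0, 56], [0, 0, 0.11, 0.475, -0.924, 0, 56], [0, 0, 0.11, 0.475, -0.924, 0, 56], [0, 0, 0.11, 0.475, -0.924, 0, 56], [0, 0, 0.11, 0.475, -0.924, 0, 56]]}}

```text
t: 6.2
ee_pos: [495.4, 151.0, 131.7]
orientation: [-0.929, 3.001, 0.0]
ft_force: [0.3, 0.2, 1.1]
width: 56.3
grasp_force: 0.0
```

```bash
python3 st.py
```

```text
6.2 [495.4 151.  131.7] q6 -1.899 F [0.3 0.2 1.1] w 56.26773125467841 yang 124.41 tilt [ 0.e+00  2.e-04 -1.e+00]
shift to axis (frac) [-0.003  0.004  0.   ]
```

Emit:
{"fn": "servo_tool", "kwargs": {"rows": [[0, 0, 0, 0, 0.003, 0.2, 56], [0, 0, 0, 0, 0.003, 0.35, 56], [0, 0, 0, 0, 0.003, 0.45, 56], [0, 0, -0.05, 0, 0.003, 0.45, 56], [0, 0, -0.1, 0, 0.003, 0.45, 56], [0, 0, -0.15, 0, 0.003, 0.45, 56], [0, 0, -0.2, 0, 0.003, 0.45, 56], [0, 0, -0.233, 0, 0.003, 0.45, 56], [0, 0, -0.233, 0, 0.003, 0.45, 56]]}}

```text
t: 7.32
ee_pos: [494.6, 152.6, 41.6]
orientation: [1.44, -2.792, -0.0]
ft_force: [-0.2, -0.6, -0.5]
width: 56.0
grasp_force: 0.1
```

```bash
python3 st.py
```

```text
7.325 [494.6 152.6  41.6] q6 -2.247 F [-0.2 -0.6 -0.5] w 56.04879880521117 yang 144.55 tilt [-4.e-04 -1.e-04 -1.e+00]
shift to axis (frac) [ 0.0001 -0.005  -0.    ]
```

Emit:
{"fn": "servo_tool", "kwargs": {"rows": [[0, 0, 0.02, 0, 0, 0, 56], [0, 0, 0.02, 0, 0, -0.3, 56], [0, 0, 0.02, 0, 0, -0.45, 56], [0, 0, 0.1, -0.64, 0.824, -0.45, 56], [0, 0, 0.1, -0.64, 0.824, -0.45, 56], [0, 0, 0.1, -0.64, 0.824, -0.45, 56], [0, 0, 0.1, -0.64, 0.824, -0.45, 56], [0, 0, 0.1, -0.64, 0.824, -0.45, 56]]}}

```text
t: 8.32
ee_pos: [434.7, 352.5, 131.6]
orientation: [1.228, -2.892, 0.0]
ft_force: [0.3, -0.5, -0.3]
width: 55.9
grasp_force: 0.0
```

```bash
python3 st.py; python3 look.py s5
```

```text
8.325 [434.7 352.5 131.6] q6 -1.713 F [ 0.3 -0.5 -0.3] w 55.89214329520264 yang 136.01 tilt [ 1.e-04 -2.e-04 -1.e+00]
shift to axis (frac) [ 5.105e-01 -9.147e-01  2.000e-04]
ring [495.7 154. ] 52.3 lug [535.2 145.7] ang from centre [np.float64(-11.8), np.float64(-8.9)] axis 178.1 17
notch ang 171.4
[11, 18, 14, 18, 11, 10, 12, 15, 16, 21, 16, 10, 14, 10, 289, 559, 462, 261, 4, 12, 14, 17, 8, 12, 11, 13, 10, 12, 13, 14]
```

View pics/s5.png

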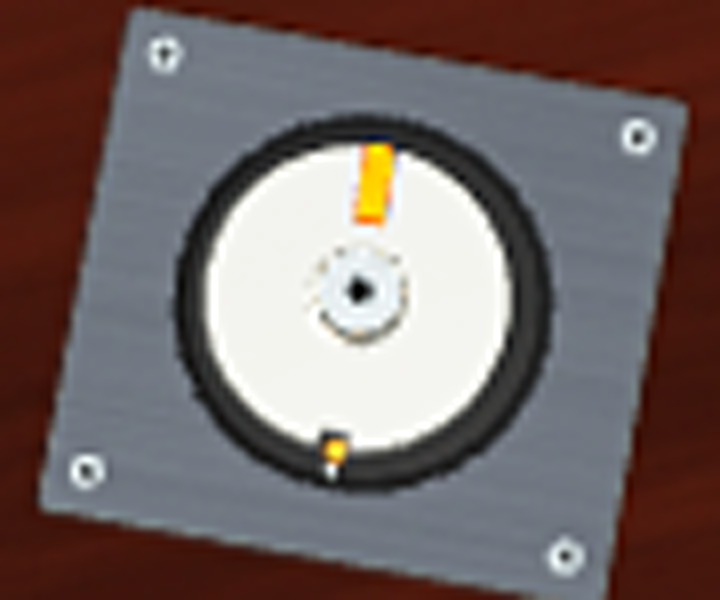

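The notch (crop (335,440)) now surrounds the brass pin at (335,450). I check the gap on each side in numbers.

Run:
```python
from h import *
im=np.mean([grab('top')[0].astype(float) for _ in range(4)],0)
for r in (218,219,220,221,222,223,224): print(r,[tuple(int(x) for x in p) for p in im[r,312:322]])
print(proj('top',[[495.5+52*np.cos(a),152.1+52*np.sin(a),26.5] for a in np.radians([169,171,173])]))
```

```text
218 [(251, 251, 247), (249, 249, 245), (250, 250, 245), (202, 203, 193), (215, 216, 209), (234, 236, 230), (245, 245, 241), (247, 247, 243), (245, 245, 241), (245, 245, 241)]
219 [(224, 225, 214), (255, 255, 251), (225, 227, 219), (56, 58, 59), (69, 67, 64), (93, 92, 88), (160, 163, 160), (251, 251, 249), (247, 248, 244), (247, 247, 243)]
220 [(89, 91, 86), (134, 134, 128), (124, 124, 121), (94, 67, 34), (249, 180, 42), (254, 192, 53), (189, 167, 134), (255, 255, 255), (252, 253, 249), (253, 253, 249)]
221 [(51, 50, 51), (54, 55, 56), (57, 58, 57), (134, 96, 46), (255, 240, 67), (255, 245, 75), (150, 131, 106), (140, 142, 140), (135, 135, 131), (117, 118, 113)]
222 [(60, 60, 61), (55, 55, 55), (50, 52, 53), (76, 62, 49), (197, 138, 50), (196, 138, 54), (61, 59, 60), (53, 54, 57), (55, 54, 56), (50, 50, 50)]
223 [(40, 39, 39), (50, 49, 49), (54, 54, 54), (113, 120, 116), (255, 255, 255), (66, 57, 50), (51, 53, 55), (56, 56, 56), (57, 57, 56), (57, 57, 56)]
224 [(23, 23, 22), (26, 26, 26), (28, 28, 28), (58, 61, 59), (163, 174, 165), (41, 41, 43), (49, 49, 48), (54, 55, 54), (57, 57, 56), (58, 58, 58)]
[[315.87172883 220.59022758]
 [316.52335832 220.71855937]
 [317.17917165 220.82405674]]
```

Notch and pin agree to about 1–1.5 mm, with the notch slightly clockwise. I nudge it about 1.3° further, then press straight down from that same pose.

Emit:
{"fn": "servo_tool", "kwargs": {"rows": [[0, 0, 0.11, 0.51, -0.915, 0, 56], [0, 0, 0.11, 0.51, -0.915, 0, 56], [0, 0, 0.11, 0.51, -0.915, 0, 56], [0, 0, 0.11, 0.51, -0.915, 0, 56], [0, 0, 0.11, 0.51, -0.915, 0, 56], [0, 0, 0.11, 0.51, -0.915, 0, 56], [0, 0, 0.11, 0.51, -0.915, 0, 56]]}}

```text
t: 9.6
ee_pos: [495.4, 152.0, 131.7]
orientation: [-0.985, 2.983, 0.0]
ft_force: [0.8, -0.5, -0.2]
width: 56.2
grasp_force: 0.0
```

```bash
python3 st.py
```

```text
9.6 [495.4 152.  131.7] q6 -1.934 F [ 0.8 -0.5 -0.2] w 56.193666398661996 yang 126.53 tilt [-0.e+00  1.e-04 -1.e+00]
shift to axis (frac) [0.     0.0002 0.    ]
```

Emit:
{"fn": "servo_tool", "kwargs": {"rows": [[0, 0, 0, 0, 0, 0.2, 56], [0, 0, 0, 0, 0, 0.35, 56], [0, 0, 0, 0, 0, 0.45, 56], [0, 0, -0.05, 0, 0, 0.45, 56], [0, 0, -0.1, 0, 0, 0.45, 56], [0, 0, -0.15, 0, 0, 0.45, 56], [0, 0, -0.2, 0, 0, 0.45, 56], [0, 0, -0.234, 0, 0, 0.45, 56], [0, 0, -0.234, 0, 0, 0.45, 56], [0, 0, -0.234, 0, 0, 0.45, 56]]}}

```text
t: 10.85
ee_pos: [495.6, 151.6, 41.7]
orientation: [-1.488, 2.766, 0.0]
ft_force: [-0.9, -0.4, -0.6]
width: 56.0
grasp_force: 0.0
```

```bash
python3 st.py
```

```text
10.85 [495.6 151.6  41.7] q6 -2.284 F [-0.9 -0.4 -0.6] w 55.987360095032734 yang 146.56 tilt [ 2.e-04  1.e-04 -1.e+00]
shift to axis (frac) [-0.0009  0.002   0.    ]
```

Emit:
{"fn": "servo_tool", "kwargs": {"rows": [[0, 0, 0.008, 0, 0, 0.02, 56], [0, 0, 0.008, 0, 0, 0.03, 56], [0, 0, 0.008, 0, 0, 0.036, 56], [0, 0, 0.008, 0, 0, 0.042, 56], [0, 0, 0.008, 0, 0, 0.048, 56], [0, 0, 0.008, 0, 0, 0.048, 56]]}}

```text
t: 11.6
ee_pos: [495.6, 151.0, 32.4]
orientation: [1.471, -2.775, -0.0]
ft_force: [-2.0, -1.1, 5.5]
width: 56.0
grasp_force: 3.0
```

Emit:
{"fn": "servo_tool", "kwargs": {"rows": [[0, 0, 0, 0, 0, 0.005, 56], [0, 0, 0, 0, 0, 0.01, 56], [0, 0, 0, 0, 0, 0.01, 56]]}}

```text
t: 11.98
ee_pos: [495.6, 151.0, 30.4]
orientation: [1.471, -2.776, -0.0]
ft_force: [-1.9, -0.4, 6.7]
width: 55.8
grasp_force: 3.2
```

Emit:
{"fn": "servo_tool", "kwargs": {"rows": [[0, 0, 0, 0, 0, 0.006, 56], [0, 0, 0, 0, 0, 0.012, 56], [0, 0, 0, 0, 0, 0.018, 56], [0, 0, 0, 0, 0, 0.022, 56], [0, 0, 0, 0, 0, 0.022, 56]]}}

```text
t: 12.6
ee_pos: [495.6, 151.0, 26.0]
orientation: [1.471, -2.776, -0.0]
ft_force: [-2.0, -0.5, 5.6]
width: 55.9
grasp_force: 3.2
```

Emit:
{"fn": "servo_tool", "kwargs": {"rows": [[0, 0, 0, 0, 0, 0.003, 56], [0, 0, 0, 0, 0, 0.007, 56], [0, 0, 0, 0, 0, 0.007, 56]]}}

```text
t: 12.98
ee_pos: [495.6, 151.0, 25.2]
orientation: [1.471, -2.776, -0.0]
ft_force: [-4.2, -0.2, 13.5]
width: 56.0
grasp_force: 6.8
```

Emit:
{"fn": "servo_tool", "kwargs": {"rows": [[0, 0, 0, 0, 0, 0.004, 56], [0, 0, 0, 0, 0, 0.006, 56], [0, 0, 0, 0, 0, 0.006, 56]]}}

```text
t: 13.35
ee_pos: [495.6, 151.1, 25.0]
orientation: [-1.471, 2.776, 0.0]
ft_force: [-7.7, -0.7, 28.4]
width: 56.1
grasp_force: 13.9
```

Emit:
{"fn": "servo_tool", "kwargs": {"rows": [[0, 0, 0, 0, 0, -0.014, 56], [0, 0, 0.03, 0, 0, -0.02, 56], [0, 0, 0.03, 0, 0, -0.02, 56], [0, 0, 0.03, 0, 0, -0.3, 56], [0, 0, 0.03, 0, 0, -0.53, 56], [0, 0, 0.1, -0.64, 0.824, -0.53, 56], [0, 0, 0.1, -0.64, 0.824, -0.53, 56], [0, 0, 0.1, -0.64, 0.824, -0.53, 56], [0, 0, 0.1, -0.64, 0.824, -0.53, 56], [0, 0, 0.1, -0.64, 0.824, -0.53, 56]]}}

```text
t: 14.6
ee_pos: [430.5, 350.1, 128.7]
orientation: [1.264, -2.876, 0.001]
ft_force: [0.5, -0.6, -0.1]
width: 55.8
grasp_force: 0.0
```

```bash
python3 st.py; python3 look.py s6
python3 - <<'E'
from h import *
im,d=grab('side'); P=np.median([cloud(n,grab(n)[1]) for n in ['top']*4],0); 
C=np.array([495.4,152]);w=P[...,:2]-C; r=np.hypot(w[...,0],w[...,1]); a=np.degrees(np.arctan2(w[...,1],w[...,0]))
for lo in range(-180,180,45): 
  m=(r>25)&(r<44)&(a>lo)&(a<lo+45)&(abs((a+9+180)%360-180)>22); print(lo,np.median(P[m][:,2]).round(1),m.sum())
m=(r>56)&(r<60);print('hub(18)',np.median(P[m][:,2])); m=(abs(w[...,0])<70)&(abs(w[...,1])<70)&(r>75);print('plate(10)',np.median(P[m][:,2]))
t=cv2.imread('pics/s6.png'); s=cv2.resize(im[175:240,280:370],(720,520),interpolation=cv2.INTER_CUBIC)[:,:,::-1]
cv2.imwrite('pics/s7.png',np.hstack([cv2.resize(t,(390,325)),cv2.resize(s,(410,325))]))
E
```

```text
14.6 [430.5 350.1 128.7] q6 -1.737 F [ 0.5 -0.6 -0.1] w 55.766220541622864 yang 137.46 tilt [-3.e-04 -5.e-04 -1.e+00]
shift to axis (frac) [ 5.104e-01 -9.086e-01  4.000e-04]
ring [494.6 153.6] 51.8 lug [534.2 146. ] ang from centre [np.float64(-11.0), np.float64(-8.9)] axis 178.2 16
notch ang 172.2
[10, 22, 12, 18, 22, 19, 17, 16, 12, 9, 12, 15, 7, 11, 269, 510, 386, 358, 18, 4, 4, 14, 21, 9, 21, 6, 22, 14, 15, 7]
-180 25.4 69
-135 25.6 66
-90 25.8 68
-45 24.7 22
0 25.7 47
45 25.3 67
90 24.9 69
135 25.5 69
hub(18) 18.522508425293996
plate(10) 10.560599855747341
```

View pics/s7.png

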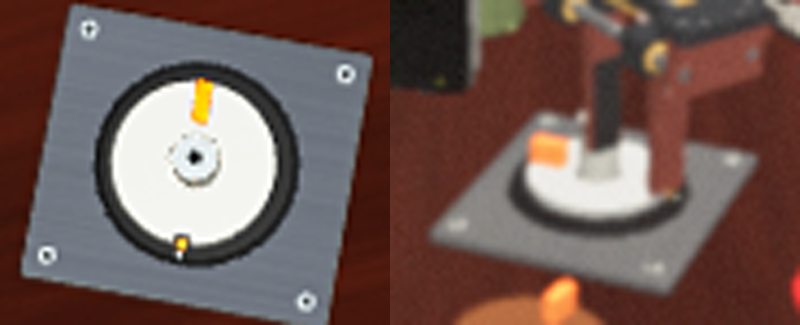

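The ring lies flat on the hub: its top measures 25.5 mm all round against a hub reading of 18.5, which gives the 7 mm thickness. The pin sits in the notch (left panel (181,245)), and the arm is clear at y=350, z=129. I hand the job in.

```bash
python3 -c "
from workcell import ctrl
print(ctrl.close_job())"
```

```text
the job is handed in; nothing more can be done
None
```

The stop ring is keyed and fully seated: it lies flat on the hub with the pin in the notch, the gripper finished clear of the stand, and the job was handed in with the clock at about 15 s (limit 54 s).

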